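# Fit the top dish to the fruit stand and lift the stand level

### The job

The two white top dishes on the chopping board come from different fruit stands, and only the one with the wider hub fits over the pole of the stand that holds the fruit: slide that one down the pole until it sits flush on the pole's collar, and leave the other on the board. Then take the stand by the bare end of its pole and lift it, with its top dish and its fruit, about ten centimetres up off the worktop so that I can wipe under it. Finish while still holding it there, steady and level; lose no fruit and do not push the mug or the pepper mill about.

Things in the scene. Friction and masses are not known exactly. Their poses are not given: they have to be found in the camera images.
- stand: Fruit stand, loose, 0.3-0.5 kg: white dish 192 mm across, 32 mm high, floor 10 mm up, on a steel foot 112 mm across, with a fixed upright steel pole in the middle. Origin: centre of the foot's underside, z up the pole. Pole 17 mm thick up to a collar 34 mm across, top 100 mm up; above it 14 mm thick, ending 174 mm up, its last 7 mm tapered to 7 mm. Yaw does not matter.
- collar (a point): Centre of the flat top of the pole's collar, 100 mm above the stand's underside; the top dish rests on it.
- pole_end (a point): Tip of the pole, 74 mm above the collar. With the right dish seated, 34 mm of bare pole stand out above its hub: that is where the stand is taken for lifting.
- wide_dish: Top dish that fits: loose, white, 130 mm across, rim 18 mm high, floor 4 mm thick, 0.14 kg; in its middle stands a steel tube (hub), 26 mm outside, top 40 mm above the origin; gripped from above. A 17 mm bore goes through dish and hub. Origin: lower end of the bore, z up; an 80 mm foot ring reaches 2 mm lower. Starts upright on the board; seated, its origin is at the collar point.
- wide_hub_top (a point): Centre of the mouth at the top of the wide hub, 40 mm above that dish's origin.
- narrow_dish: The dish that does not fit: same white dish, but its hub is only 18 mm in outside diameter with a bore of 9 mm, too tight for the 14 mm pole. Origin: lower end of the bore, z up; foot ring 2 mm lower. It starts upright on the chopping board and is to stand there at the end.
- board: Brown wooden chopping board, fixed to the worktop, 240 x 360 x 22 mm, origin at the centre of its underside, long side along its y. The two dishes stand on it side by side, about 170 mm apart, either one on the left. Over the back of the worktop hangs a wall cupboard: lower edge 450 mm up, front (with handle) 540 mm ahead of the robot's base axis.
- lemon: Yellow lemon, 78 x 55 x 56 mm, loose in the stand's lower dish; origin at the middle of its underside as it first lies.
- lime: Green lime, 60 x 48 x 48 mm, loose in the stand's lower dish; origin at the middle of its underside as it first lies.
- garlic: Bulb of garlic, 60 x 57 x 58 mm, loose in the stand's lower dish; origin at the middle of its underside as it first lies.
- mug: Cream mug, 78 x 111 x 100 mm, loose on the worktop behind the work; bystander. Origin: middle of its underside.
- pepper_mill: Dark wooden pepper mill, 58 mm diameter, 170 mm tall, loose on the worktop behind the board; bystander. Origin: middle of its underside.

How it is judged:
On the way:
1. the wide-hub dish is on the pole and sits flush on the collar, the stand still on the worktop (distance between wide_dish and collar below 0.004 m and angle between the z axis of wide_dish and the z axis of stand, either way round below 0.05 rad and contact force between wide_dish and the fingers below 0.2 N and height (world z) of stand below 0.01 m), for 0.2 s.
At the end, for the whole second after the job is handed in: Gripper holds stand by the pole's end (grasp within 50 mm), foot 60-160 mm up, clear of board, mug and mill, tilt < 0.10 rad, < 20 mm/s, < 0.15 rad/s; wide-hub dish on the collar (4 mm, 0.05 rad); lemon, lime, garlic in the lower dish; narrow-hub dish flat on the board (height (world z) of stand between 0.06 and 0.16 m and angle between each of stand, narrow_dish's own z axis and vertical below 0.1 rad and linear speed of stand below 0.02 m/s and angular speed of stand below 0.15 rad/s and contact force between stand and the fingers above 3 N and distance between the grasp point and pole_end below 0.05 m and contact force between stand and board below 0.1 N and contact force between stand and mug below 0.1 N and contact force between stand and pepper_mill below 0.1 N and distance between wide_dish and collar below 0.004 m and angle between the z axis of wide_dish and the z axis of stand, either way round below 0.05 rad and horizontal distance between each of lemon, lime, garlic and stand below 0.095 m and z of each of lemon, lime, garlic in the frame of stand above 0 m and z of narrow_dish in the frame of board between 0.02 and 0.03 m); the arm keeps its last pose, push and grip.
It fails at once if the mug is pushed more than 40 mm (distance of mug from where it was at the start of the episode above 0.04 m).
It fails at once if the pepper mill is pushed more than 40 mm (distance of pepper_mill from where it was at the start of the episode above 0.04 m).
It also fails if it takes over 64 s, if anything falls off the work surface, if the arm or the gripper's body presses on something with over 40 N, if the wrist force passes 120 N, or if a joint passes its speed limit or range.

### The arm

A 6-joint arm with a two-finger parallel gripper is mounted at the origin on a cart in front of the work surface, level with it; the furniture and walls round the work are solid. World frame = base frame: x ahead of the robot, y to its left, z up, the work surface at z = 0. Lengths are in m, angles in rad, forces in N, time in s.
With the tool pointing down it reaches from about 0.3 to 0.775 m from the base axis. Payload 14.6 kg.
Tool frame: the origin (TCP) lies at the very end of the fingers, on their centre line; the grasp point (between the pads) lies 19 mm behind it; z points along the fingers, y is the line along which they close (so a half turn about z gives the same grasp; the last joint's range is limited). The gripper opens to 94 mm and grips with 3 to 60 N. Pads are 16 mm wide; open, the fingers measure 119 mm over their backs; the gripper's body (75 mm by 177 mm) begins 78 mm behind the grasp point.
Start: joints at [-1.311, 0.3, 1.521, -0, 1.321, -0.067], TCP at [0.177, -0.521, 0.205] pointing down, gripper open.
Joint ranges: [-3.03, 3.03], [-0.79, 2.21], [0.23, 2.52], [-1.04, 4.18], [0, 3.07], [-2.55, 2.55]. Speed limits (rad/s): [2.22, 2.22, 2.57, 3.14, 3.14, 3.14].

### API

Orientations are given as a unit quaternion [w, x, y, z].
In Python, from cell import state, camera, camera_model, finish_job, recognise, trace gives the robot as it stands.
- The arm moves only by the shell command python3 -m inch 'ROWS' [OPENING] [FORCE]. ROWS is JSON, a list that holds one entry, the list of rows, each a list of 4 numbers: the shift along the tool's x, y, z in mm, then the turn about the tool's z in rad. A call has exactly 5 rows; each row shifts and turns the commanded pose from where the row before left it, along the tool's axes as they then stand; what a row does not reach is not made up. A row lasts 1/12 s, in which the tool goes at most 41.7 mm and 7.16 degrees, less where a joint would pass 70% of its speed; a pose out of reach is approached as far as the arm can. A call is refused whole if a number of a shift passes 41.7 or a number of a turn 0.125, either way. A call with a gripper value outside its range is refused whole. OPENING is the opening in per cent of the stroke, from 0 (shut) to 100 (fully open), set as the call begins (- or left out, the last holds). The fingers move at their own pace and stop on an object; FORCE is the grip in N (left out, the last holds). Time passes only in rows, so rows that do not move let the fingers close, or fill a call up. It gives the time, the measured TCP pose, the force, the opening and the grip force at its end, in the units of the state.
- state(): the state, without advancing time (a new reading comes with each control period).
- camera(name): name is "scene" or "top" or "wrist"; returns (picture, depth): 384x512x3 uint8, blue, green, red; 384x512 float32, m along the optical axis (not along the pixel's ray), 0 where there is no reading.
- camera_model(name): a dict with "intrinsics" (3x3 intrinsics, pixels), "k1" (the pictures are not rectified: a ray, as slopes to the right and down, at radius r is drawn at 1 + k1 r^2 times it, then the intrinsics apply), "position" and "attitude" of the camera in the world; the wrist camera has in their place "tool_from_camera" (4x4, takes a point from camera to tool coordinates, whose origin is the TCP and whose axes are the flange's). Camera axes: x right, y up, looking along -z (the intrinsics and any distortion apply to the point x, -y, -z); pixel columns grow to the right and rows downward; lengths in m; the calibration is good to about 2 mm. A picture is of the moment at which its call begins: read the wrist's pose just before it. camera_model takes no time and is no camera call.
- finish_job(): hands the job in; it is judged then, once.
Trained networks look in the newest picture that a camera, given by its name, has taken for a name from the list of things; names that differ only in an ending like _2 or _b are one class to them, and where a whole thing is asked for, a point or a joint stands for the part that bears it (a point fixed in the world has none). Each returns a list of dicts, best first, with "conf" (0 to 1); they miss things now and then, are a little off and sometimes report something else, mostly with a low value. They report only what shows in the picture. A call takes as long as a camera call.
- recognise(label, camera): "extent" ([left, top, width, height] in pixels, round what is visible of it).
- trace(label, camera): "region" (384x512 bool, what is visible of it) and "extent" ([left, top, width, height] in pixels, round what is visible of it).
The state is a dict: "clock": time; "joint_pos": joint angles; "joint_vel": joint speeds; "joint_torque": joint torques, N m; "tcp_pos": TCP position; "orientation": TCP orientation; "wrist_force": force on the tool from outside, world axes, zero at the start; "wrist_torque": the same for the moment, N m; "opening": opening from 0.0 (shut) to 1.0 (fully open); "finger_force": force on a finger pad.
Only numpy, scipy, OpenCV 4.12 (cv2) and the standard library are available. Lean on these libraries where they do the work, as an engineer would, in place of code of your own. Each camera call takes 0.05 s, during which the arm holds its last target. There are 200 camera calls.

## Working session

There is one attempt and no reset: what is moved stays moved. The work goes in short steps, Python scripts to look and compute and a shell command to move; the robot and the scene stay as the last step left them, time stands still between calls to the robot, and variables do not carry over. Pictures are saved under pics/ and viewed, at most 10 in all, crops included, and the job is handed in when it is done.

```bash
ls; mkdir -p pics
cat > h.py <<'E'
import numpy as np, cv2
from cell import *
from scipy.spatial.transform import Rotation as R
def rot(q): return R.from_quat([q[1],q[2],q[3],q[0]]).as_matrix()
def pose(name):
    m=camera_model(name)
    if 'tool_from_camera' in m:
        s=state(); T=np.eye(4); T[:3,:3]=rot(s['orientation']); T[:3,3]=s['tcp_pos']
        return m,T@np.array(m['tool_from_camera'])
    T=np.eye(4); a=np.array(m['attitude'],float); T[:3,:3]=rot(a) if a.size==4 else a.reshape(3,3); T[:3,3]=m['position']
    return m,T
def snap(name,f=None):
    m,T=pose(name); im,d=camera(name)
    if f: cv2.imwrite(f,im)
    K=np.array(m['intrinsics'],float); k=m['k1']
    v,u=np.mgrid[0:384,0:512]
    x=(u-K[0,2])/K[0,0]; y=(v-K[1,2])/K[1,1]; a,b=x.copy(),y.copy()
    for _ in range(8):
        r=1+k*(a*a+b*b); a,b=x/r,y/r
    P=np.stack([a*d,-b*d,-d],-1)@T[:3,:3].T+T[:3,3]; P[d==0]=np.nan
    return im,d,P
E
python3 - <<'E'
from h import *
print(state())
for c in ('scene','top'):
    im,d,P=snap(c,f'pics/{c}0.png'); print(c,camera_model(c))
    for n in ['stand','wide_dish','narrow_dish','board','lemon','mug','pepper_mill','wide_hub_top','pole_end']:
        for r in trace(n,c)[:2]:
            g=r['region']; p=P[g]; p=p[~np.isnan(p[:,0])]
            print(n,round(r['conf'],2),r['extent'],np.percentile(p,[3,50,97],axis=0).round(3).tolist() if len(p) else None)
a=np.hstack([cv2.imread('pics/scene0.png'),cv2.imread('pics/top0.png')])
cv2.imwrite('pics/a.png',cv2.resize(a,(800,300)))
E
```

```text
pics
{'clock': 0.0, 'joint_pos': array([-1.31056487e+00,  3.00514577e-01,  1.52159013e+00,  2.13648165e-06,
        1.32069733e+00, -6.65757417e-02]), 'joint_vel': array([-0.00132286,  0.00068809,  0.00045477,  0.00021894, -0.00049458,
       -0.00190598]), 'joint_torque': array([ 1.70137955e-03, -5.31800365e+01, -3.52734625e+01,  7.08798040e-02,
        2.44703132e-02, -1.32747095e-04]), 'tcp_pos': array([ 0.17650303, -0.52062763,  0.20485865]), 'orientation': array([-6.01961876e-04,  9.86679174e-01,  1.62677112e-01, -5.74298069e-05]), 'wrist_force': array([-0.30931701,  0.29460366, -0.6141866 ]), 'wrist_torque': array([ 0.02592802,  0.00463287, -0.04799367]), 'finger_force': 0.0, 'opening': 0.999290288571705}
scene {'intrinsics': array([[484.72893985,   0.        , 260.78233099],
       [  0.        , 484.72893985, 198.17400786],
       [  0.        ,   0.        ,   1.        ]]), 'k1': -0.12290359559959672, 'position': array([0.09567076, 0.62306495, 0.99760106]), 'attitude': array([-0.29287786, -0.11116181,  0.33365659,  0.88912254])}
stand 0.74 [219.5, 260.1, 82.8, 72.7] [[0.351
[... 1928 characters left out ...]
.168, 0.021], [0.607, 0.004, 0.026]]
lemon 0.79 [190.2, 241.8, 23.0, 31.4] [[0.354, 0.13, 0.034], [0.385, 0.152, 0.057], [0.414, 0.179, 0.066]]
mug 0.72 [222.9, 158.0, 30.3, 23.5] [[0.594, 0.02, 0.004], [0.629, 0.055, 0.011], [0.656, 0.09, 0.101]]
pepper_mill 0.47 [193.0, 215.4, 20.0, 16.1] [[0.456, 0.125, 0.037], [0.476, 0.147, 0.05], [0.496, 0.173, 0.058]]
wide_hub_top 0.94 [263.8, 208.4, 55.9, 47.0] [[0.402, -0.139, 0.023], [0.458, -0.083, 0.029], [0.514, -0.027, 0.046]]
pole_end 0.78 [159.3, 203.6, 70.9, 72.6] [[0.348, 0.091, 0.005], [0.431, 0.18, 0.013], [0.518, 0.261, 0.1]]
pole_end 0.21 [268.5, 206.2, 49.4, 49.2] [[0.404, -0.138, 0.024], [0.458, -0.083, 0.029], [0.514, -0.027, 0.046]]
```

View pics/a.png

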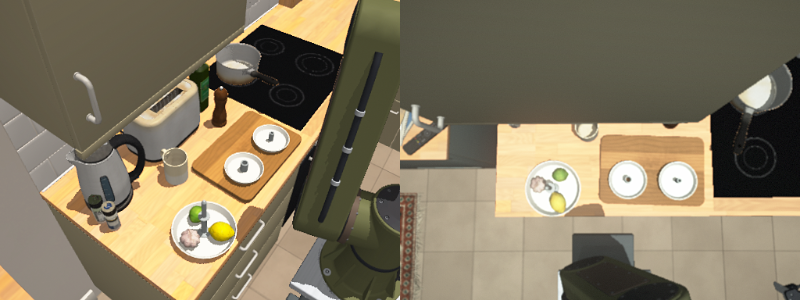

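The near dish, at about (0.459, -0.083), seems to have the wider hub. The stand is at about (0.432, 0.175). I'll move above the dish and check with the wrist camera.

```bash
python3 -m inch '[[[27,-21.5,0,0],[27,-21.5,0,0],[27,-21.5,0,0],[27,-21.5,0,0],[27,-21.5,0,0]]]' 60 && python3 -m inch '[[[27,-21.5,0,0],[27,-21.5,0,0],[27,-21.5,0,0],[27,-21.5,0,0],[27,-21.5,0,0]]]' && python3 -m inch '[[[27,-21.5,0,0],[27,-21.5,0,0],[27,-21.5,0,0],[27,-21.5,0,0],[0,0,0,0]]]'
cat > look.py <<'E'
from h import *
import sys
im,d,P=snap('wrist',sys.argv[1]); s=state(); print(s['clock'],s['tcp_pos'],s['orientation'],s['opening'])
for n in sys.argv[2:]:
    for r in recognise(n,'wrist')[:2]: print(n,round(r['conf'],2),np.round(r['extent']))
np.save('P.npy',P)
E
python3 look.py pics/w1.png wide_dish narrow_dish
```

```text
clock: 1.42
tcp_pos: [0.2704, -0.3743, 0.2055]
orientation: [0.0, 0.987, 0.162, 0.0]
wrist_force: [-0.0, -0.5, 0.2]
opening: 0.685
finger_force: 0.0
clock: 1.83
tcp_pos: [0.3639, -0.2291, 0.2057]
orientation: [0.0, 0.987, 0.163, 0.0]
wrist_force: [0.8, -0.4, -0.4]
opening: 0.6
finger_force: 0.0
clock: 2.25
tcp_pos: [0.4399, -0.1106, 0.2055]
orientation: [-0.0, 0.986, 0.165, 0.0]
wrist_force: [0.1, -1.6, -0.8]
opening: 0.6
finger_force: 0.0
2.3 [ 0.4387999  -0.11246123  0.20538213] [-9.49909492e-05  9.86360585e-01  1.64598869e-01  1.43542458e-05] 0.6004941334802205
wide_dish 0.94 [188. 105.  99.  99.]
wide_dish 0.58 [381.   1. 130.  67.]
```

View pics/w1.png

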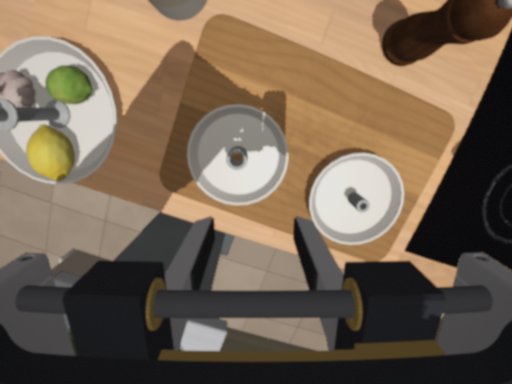

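The wrist picture shows the wide hub, with a clearly wider tube and mouth, at about (238,155). The narrow hub is at (357,200) and the pole tip is at the left edge, near (8,115). Next I'll refine the hub position.

Run:
```python
from h import *
P=np.load('P.npy'); q=P.reshape(-1,3)
m=(np.hypot(q[:,0]-.459,q[:,1]+.083)<.03)&(q[:,2]>.048); h=q[m]
print('hub',len(h),np.percentile(h,[2,50,98],axis=0).round(4))
t=h[h[:,2]>.060]; print('top ring',len(t),t.mean(0),t.min(0),t.max(0))
m=(np.hypot(q[:,0]-.459,q[:,1]+.083)<.08)&(q[:,2]>.036)&(q[:,2]<.047)&(np.hypot(q[:,0]-.459,q[:,1]+.083)>.05); r=q[m]
A=np.c_[2*r[:,:2],np.ones(len(r))]; c=np.linalg.lstsq(A,(r[:,:2]**2).sum(1),rcond=None)[0]; print('rim fit',len(r),c[:2],np.sqrt(c[2]+c[0]**2+c[1]**2), r[:,2].max())
```

```text
hub 22079 [[ 0.4343 -0.1106  0.2215]
 [ 0.4549 -0.0768  0.3263]
 [ 0.4666 -0.0557  0.3421]]
top ring 22032 [ 0.45278424 -0.07933476  0.31838628] [ 0.42900395 -0.11298515  0.06004984] [ 0.47133136 -0.05319604  0.3451019 ]
rim fit 1526 [ 0.45835138 -0.08197312] 0.06125686002016186 0.04352279188917674
```

```bash
cat >> h.py <<'E'
def delta(x,y,z):
    s=state(); return (rot(s['orientation']).T@(np.array([x,y,z])-s['tcp_pos'])*1000).round(1)
E
python3 - <<'E'
from h import *
P=np.load('P.npy'); q=P.reshape(-1,3)
m=(np.hypot(q[:,0]-.459,q[:,1]+.083)<.025)&(q[:,2]>.048)&(q[:,2]<.075); h=q[m]
print('hub',len(h),np.percentile(h,[2,50,98],axis=0).round(4))
t=h[h[:,2]>.058]; print('top ring',len(t),t.mean(0),t.min(0),t.max(0))
m=(np.hypot(q[:,0]-.43,q[:,1]-.175)<.04)&(q[:,2]>.03)&(q[:,2]<.19); h=q[m];print('pole',len(h),np.percentile(h,[2,50,98],axis=0).round(4))
print(state()['tcp_pos'],delta(.4585,-.082,.100))
E
```

```text
hub 261 [[ 0.4472 -0.0937  0.0498]
 [ 0.4586 -0.0817  0.0629]
 [ 0.471  -0.0703  0.0646]]
top ring 220 [ 0.45890081 -0.08203169  0.06289324] [ 0.446265   -0.09453025  0.05851072] [ 0.4713694  -0.0692009   0.06527123]
pole 1998 [[0.3961 0.1456 0.0321]
 [0.4323 0.1673 0.0551]
 [0.46   0.2092 0.105 ]]
[ 0.43776798 -0.11455147  0.20535735] [ 30.1 -24.1 105.3]
```

```bash
python3 -m inch '[[[7.6,-6,15,0],[7.6,-6,15,0],[7.6,-6,15,0],[7.6,-6,15,0],[0,0,0,0]]]' 60 30 && python3 -m inch '[[[0,0,30,0],[0,0,30,0],[0,0,12,0],[0,0,0,0],[0,0,0,0]]]'
python3 - <<'E'
from h import *
print(delta(.4589,-.082,.037))
E
```

```text
clock: 2.82
tcp_pos: [0.4579, -0.0821, 0.1431]
orientation: [-0.001, 0.987, 0.162, -0.002]
wrist_force: [-0.3, 0.3, -0.8]
opening: 0.603
finger_force: 0.0
clock: 3.23
tcp_pos: [0.4589, -0.083, 0.0742]
orientation: [0.0, 0.987, 0.162, -0.0]
wrist_force: [0.3, -0.4, 0.5]
opening: 0.598
finger_force: 0.0
[ 0.3 -0.9 37.2]
```

```bash
python3 -m inch '[[[0,-0.7,15,0],[0,0,15,0],[0,0,7,0],[0,0,0,0],[0,0,0,0]]]' && python3 -m inch '[[[0,0,0,0],[0,0,0,0],[0,0,0,0],[0,0,0,0],[0,0,0,0]]]' 0 25 && python3 -m inch '[[[0,0,0,0],[0,0,0,0],[0,0,0,0],[0,0,0,0],[0,0,0,0]]]'
```

```text
clock: 3.65
tcp_pos: [0.4593, -0.0817, 0.0375]
orientation: [0.0, 0.987, 0.162, 0.001]
wrist_force: [-0.4, 0.6, -0.1]
opening: 0.6
finger_force: 0.0
clock: 4.07
tcp_pos: [0.4589, -0.0814, 0.0367]
orientation: [0.0, 0.987, 0.163, 0.0]
wrist_force: [0.1, -0.1, -0.5]
opening: 0.285
finger_force: 0.0
clock: 4.48
tcp_pos: [0.4589, -0.0813, 0.0366]
orientation: [0.0, 0.987, 0.163, 0.0]
wrist_force: [-0.8, 0.5, 2.4]
opening: 0.266
finger_force: 25.0
```

```bash
python3 -m inch '[[[0,0,-12,0],[0,0,-30,0],[0,0,-35,0],[0,0,-35,0],[0,0,-35,0]]]' && python3 -m inch '[[[0,0,-30,0],[0,0,-13,0],[0,0,0,0],[0,0,0,0],[0,0,0,0]]]' && python3 look.py pics/w2.png pole_end stand
python3 - <<'E'
from h import *
im=cv2.imread('pics/w2.png'); P=np.load('P.npy')
S,d,Q=snap('scene','pics/s2.png'); T,d,U=snap('top')
for n,p in (('wrist',P),('scene',Q),('top',U)):
    q=p.reshape(-1,3); m=(np.hypot(q[:,0]-.432,q[:,1]-.175)<.03)
    for a,b in ((.04,.09),(.093,.104),(.105,.165),(.165,.18)):
        h=q[m&(q[:,2]>a)&(q[:,2]<b)]
        if len(h)>2: print(n,a,len(h),np.percentile(h,[3,50,97],axis=0).round(4).tolist())
    # lower dish rim
    rr=np.hypot(q[:,0]-.432,q[:,1]-.175); r=q[(rr>.085)&(rr<.105)&(q[:,2]>.026)&(q[:,2]<.036)]
    if len(r)>20:
        A=np.c_[2*r[:,:2],np.ones(len(r))]; c=np.linalg.lstsq(A,(r[:,:2]**2).sum(1),rcond=None)[0]; print(n,'rim',len(r),c[:2],np.sqrt(c[2]+c[0]**2+c[1]**2))
c=cv2.resize(S[230:350,190:330],None,fx=3.4,fy=3.2); c=np.hstack([cv2.resize(im,(400,384)),c[:384,:400]]); cv2.imwrite('pics/c2.png',c)
E
```

```text
clock: 4.9
tcp_pos: [0.4582, -0.0812, 0.1848]
orientation: [-0.0, 0.987, 0.163, -0.0]
wrist_force: [0.5, 0.3, -1.3]
opening: 0.263
finger_force: 25.0
clock: 5.32
tcp_pos: [0.4582, -0.0812, 0.2248]
orientation: [-0.001, 0.987, 0.163, -0.001]
wrist_force: [0.3, -0.2, -1.3]
opening: 0.269
finger_force: 25.0
5.3667 [ 0.45818339 -0.08116884  0.2247264 ] [-5.67895413e-04  9.86676134e-01  1.62690404e-01 -1.30987575e-03] 0.2674192653361122
pole_end 0.75 [  0.  61. 138. 138.]
stand 0.81 [  2.  63. 139. 134.]
stand 0.57 [332. 171.  75.  83.]
wrist 0.04 528 [[0.4059, 0.1554, 0.0405], [0.4308, 0.1674, 0.0524], [0.442, 0.2027, 0.0825]]
wrist 0.093 467 [[0.4163, 0.1582, 0.0973], [0.4349, 0.1686, 0.0999], [0.4459, 0.1868, 0.1026]]
wrist 0.105 519 [[0.4256, 0.1668, 0.1071], [0.4331, 0.1686, 0.1341], [0.4376, 0.1746, 0.1564]]
wrist rim 1909 [0.43093672 0.17353511] 0.09202990544909549
scene 0.04 147 [[0.4036, 0.1599, 0.042], [0.4244, 0.1768, 0.0538], [0.4423, 0.2013, 0.0824]]
scene 0.093 108 [[0.4166, 0.1592, 0.0986], [0.4279, 0.1771, 0.1019], [0.4469, 0.1879, 0.1037]]
scene 0.105 89 [[0.4243, 0.1728, 0.1059], [0.4276, 0.1786, 0.1342], [0.4339, 0.1815, 0.1619]]
scene 0.165 35 [[0.4246, 0.1709, 0.1655], [0.4296, 0.1769, 0.1704], [0.435, 0.1817, 0.176]]
scene rim 649 [0.43068022 0.17426081] 0.09174735854927082
top 0.04 56 [[0.4034, 0.1558, 0.0402], [0.4137, 0.1689, 0.0488], [0.4518, 0.2039, 0.0598]]
top 0.093 91 [[0.4167, 0.1597, 0.096], [0.4292, 0.1699, 0.1], [0.4468, 0.186, 0.1029]]
top 0.105 20 [[0.4266, 0.1644, 0.1056], [0.4316, 0.1678, 0.1353], [0.4398, 0.1711, 0.1626]]
top 0.165 26 [[0.4265, 0.1674, 0.1666], [0.4312, 0.1734, 0.1715], [0.4359, 0.1791, 0.1746]]
top rim 524 [0.43160197 0.17382578] 0.09170865308032101
```

View pics/c2.png

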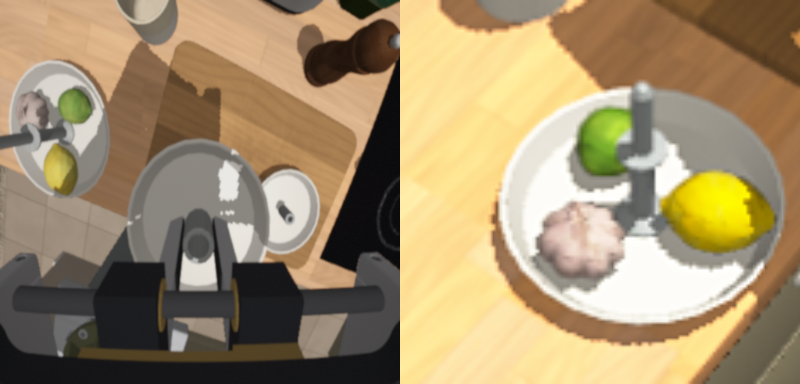

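The left half shows the dish gripped level by its hub, with the pole at left. The right half shows the stand's pole with its tip at about (643,90) and fruit around it. The measurements agree on a pole axis near (0.4315, 0.1737).

```bash
python3 -m inch '[[[3,-13,0,0],[6,-27,0,0],[7,-30,0,0],[7,-31,0,0],[7,-31,0,0]]]' && python3 -m inch '[[[7,-31,0,0],[7,-31,0,0],[6,-28,0,0],[4,-19,0,0],[2.6,-9,0,0]]]' && python3 -m inch '[[[0,0,0,0],[0,0,0,0],[0,0,0,0],[0,0,0,0],[0,0,0,0]]]'
python3 - <<'E'
from h import *
print(delta(.4315,.1737,.2))
im,d,P=snap('wrist','pics/w3.png'); s=state(); print(s['tcp_pos'],s['wrist_force'])
S,d,Q=snap('scene','pics/s3.png')
c=np.hstack([cv2.resize(im,(400,384)),cv2.resize(S[200:350,180:336],(400,384))]); cv2.imwrite('pics/c3.png',c)
q=P.reshape(-1,3); t=s['tcp_pos']; rr=np.hypot(q[:,0]-t[0],q[:,1]-t[1])
for n,p in (('wrist',P),('scene',Q)):
    q=p.reshape(-1,3); rr=np.hypot(q[:,0]-t[0],q[:,1]-t[1])
    r=q[(rr>.05)&(rr<.072)&(q[:,2]>t[2])&(q[:,2]<t[2]+.008)]
    if len(r)>20:
        A=np.c_[2*r[:,:2],np.ones(len(r))]; c=np.linalg.lstsq(A,(r[:,:2]**2).sum(1),rcond=None)[0]; print(n,'dish rim',len(r),c[:2],np.sqrt(c[2]+c[0]**2+c[1]**2),np.percentile(r[:,2],[50,98]))
E
```

```text
clock: 5.98
tcp_pos: [0.4443, 0.0546, 0.2261]
orientation: [-0.0, 0.987, 0.162, -0.0]
wrist_force: [0.7, 0.1, -2.1]
opening: 0.264
finger_force: 25.0
clock: 6.4
tcp_pos: [0.4316, 0.1756, 0.2261]
orientation: [-0.0, 0.987, 0.164, -0.0]
wrist_force: [0.0, -0.9, -1.2]
opening: 0.266
finger_force: 25.0
clock: 6.82
tcp_pos: [0.4323, 0.1728, 0.2265]
orientation: [0.0, 0.987, 0.162, 0.0]
wrist_force: [-0.8, -0.6, 0.0]
opening: 0.272
finger_force: 25.0
[-0.5 -1.1 26.5]
[0.43236104 0.17291867 0.22652528] [-1.2393238   0.7618863  -0.82913974]
wrist dish rim 2931 [0.43249635 0.17252413] 0.06120311380581015 [0.23043544 0.23216453]
scene dish rim 298 [0.43106513 0.17304455] 0.06157158343328121 [0.23137554 0.23403659]
```

View pics/c3.png

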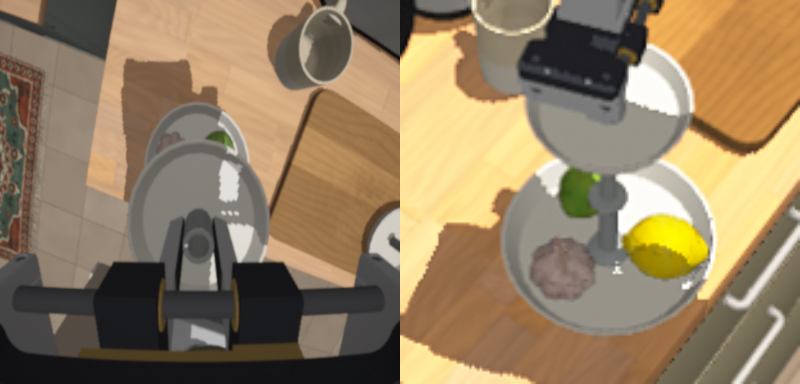

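The dish hangs level directly over the pole, with a residual offset of about 1 mm. I'll correct that and lower it.

```bash
python3 -m inch '[[[-0.5,-1.2,10,0],[0,0,10,0],[0,0,8,0],[0,0,6,0],[0,0,4,0]]]' && python3 -m inch '[[[0,0,4,0],[0,0,4,0],[0,0,4,0],[0,0,4,0],[0,0,0,0]]]'; python3 -c "
from h import *
s=state();print(delta(.4315,.1737,.2),s['wrist_force'],s['wrist_torque'])"
```

```text
clock: 7.33
tcp_pos: [0.4309, 0.1745, 0.1872]
orientation: [0.0, 0.987, 0.163, -0.001]
wrist_force: [0.2, -0.6, -1.5]
opening: 0.267
finger_force: 25.0
clock: 7.75
tcp_pos: [0.431, 0.1745, 0.1717]
orientation: [0.0, 0.987, 0.163, -0.0]
wrist_force: [-0.2, -0.6, -2.0]
opening: 0.263
finger_force: 25.0
[  0.2   0.9 -28.3] [-0.2022334  -0.57391472 -2.01226049] [ 0.01862649  0.06900524 -0.03057387]
```

```bash
python3 -m inch '[[[0,0,6,0],[0,0,6,0],[0,0,6,0],[0,0,6,0],[0,0,6,0]]]' && python3 -m inch '[[[0,0,6,0],[0,0,6,0],[0,0,5,0],[0,0,4,0],[0,0,0,0]]]'; python3 -c "
from h import *
s=state();print(s['tcp_pos'],s['wrist_force'],s['wrist_torque'])"
```

```text
clock: 8.17
tcp_pos: [0.4312, 0.1746, 0.1417]
orientation: [0.0, 0.987, 0.163, -0.0]
wrist_force: [0.3, 0.4, -1.8]
opening: 0.265
finger_force: 25.0
clock: 8.58
tcp_pos: [0.4309, 0.1745, 0.1206]
orientation: [0.0, 0.987, 0.163, -0.001]
wrist_force: [-0.0, -0.1, -1.3]
opening: 0.268
finger_force: 25.0
[0.43094045 0.17448555 0.12057737] [-0.04088443 -0.13163662 -1.33260746] [ 0.06059765 -0.04491855 -0.00334319]
```

```bash
python3 -m inch '[[[0,0,3,0],[0,0,2,0],[0,0,1,0],[0,0,1,0],[0,0,0,0]]]' && python3 -m inch '[[[0,0,0.5,0],[0,0,0.5,0],[0,0,0.5,0],[0,0,0,0],[0,0,0,0]]]'
```

```text
clock: 9.0
tcp_pos: [0.4313, 0.1746, 0.1144]
orientation: [0.0, 0.987, 0.163, -0.0]
wrist_force: [-0.2, 0.7, -2.7]
opening: 0.265
finger_force: 25.0
clock: 9.42
tcp_pos: [0.4314, 0.1746, 0.1132]
orientation: [-0.0, 0.987, 0.163, 0.0]
wrist_force: [-1.1, -0.2, 2.5]
opening: 0.265
finger_force: 25.0
```

Contact has started: Fz went from -1.5 to +2.5 N at the expected height. I'll release with a limited opening, wait, then rise.

```bash
python3 -m inch '[[[0,0,0.5,0],[0,0,0,0],[0,0,0,0],[0,0,0,0],[0,0,0,0]]]' && python3 -m inch '[[[0,0,0,0],[0,0,0,0],[0,0,0,0],[0,0,0,0],[0,0,0,0]]]' 50 && python3 -m inch '[[[0,0,-8,0],[0,0,-10,0],[0,0,-10,0],[0,0,-4,0],[0,0,0,0]]]'
python3 - <<'E'
from h import *
im,d,P=snap('wrist'); S,d,Q=snap('scene'); t=state()['tcp_pos']; print(t,state()['wrist_force'])
cv2.imwrite('pics/c4.png',np.hstack([cv2.resize(im,(400,384)),cv2.resize(S[200:350,180:336],(400,384))]))
for n,p in (('wrist',P),('scene',Q)):
    q=p.reshape(-1,3); rr=np.hypot(q[:,0]-.431,q[:,1]-.1745)
    r=q[(rr>.055)&(rr<.07)&(q[:,2]>.112)&(q[:,2]<.125)]
    A=np.c_[r[:,:2],np.ones(len(r))]; print(n,len(r),np.percentile(r[:,2],[5,50,98]),'tilt',np.linalg.lstsq(A,r[:,2],rcond=None)[0][:2])
    h=q[(rr<.02)&(q[:,2]>.128)&(q[:,2]<.18)]
    if len(h): print('hub/pole z',np.percentile(h[:,2],[10,50,98]))
E
```

```text
clock: 9.83
tcp_pos: [0.4314, 0.1747, 0.1131]
orientation: [-0.0, 0.987, 0.163, 0.0]
wrist_force: [-3.5, -3.1, 10.3]
opening: 0.265
finger_force: 25.0
clock: 10.25
tcp_pos: [0.4313, 0.1746, 0.1123]
orientation: [0.0, 0.987, 0.163, -0.0]
wrist_force: [0.3, 0.4, 0.7]
opening: 0.5
finger_force: 0.0
clock: 10.67
tcp_pos: [0.4319, 0.1748, 0.146]
orientation: [-0.0, 0.987, 0.163, 0.001]
wrist_force: [-0.7, -1.0, -0.5]
opening: 0.502
finger_force: 0.0
[0.43130378 0.17459175 0.14461984] [-0.06857005  0.13053736  0.10494056]
wrist 3216 [0.11249031 0.11679872 0.11896802] tilt [0.00434715 0.00182232]
hub/pole z [0.13560877 0.14348827 0.17363619]
scene 322 [0.11268449 0.11824871 0.12193928] tilt [-0.00858605  0.01173253]
hub/pole z [0.12981795 0.13866239 0.14251736]
```

View pics/c4.png

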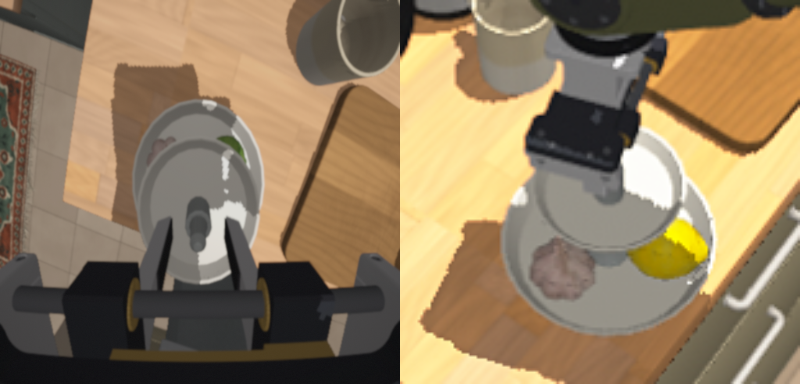

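Both views show the dish seated flush and level: rim at about 0.118 and the bare pole between the fingers at (198,215). Next I'll grip the pole's end and lift.

```bash
python3 -m inch '[[[0,0,2,0],[0,0,0,0],[0,0,0,0],[0,0,0,0],[0,0,0,0]]]' 0 60 && python3 -m inch '[[[0,0,0,0],[0,0,0,0],[0,0,0,0],[0,0,0,0],[0,0,0,0]]]' && python3 -m inch '[[[0,0,-1,0],[0,0,-2,0],[0,0,-3,0],[0,0,-4,0],[0,0,-5,0]]]'
```

```text
clock: 11.18
tcp_pos: [0.4312, 0.1746, 0.1423]
orientation: [0.0, 0.987, 0.163, -0.0]
wrist_force: [0.9, -0.2, -0.6]
opening: 0.178
finger_force: 0.0
clock: 11.6
tcp_pos: [0.4312, 0.1747, 0.1424]
orientation: [-0.0, 0.987, 0.163, -0.0]
wrist_force: [-0.2, 2.2, -2.8]
opening: 0.138
finger_force: 60.0
clock: 12.02
tcp_pos: [0.4311, 0.1745, 0.1576]
orientation: [0.0, 0.987, 0.163, -0.0]
wrist_force: [-0.1, 0.5, -7.2]
opening: 0.136
finger_force: 60.0
```

```bash
python3 -m inch '[[[0,0,-6,0],[0,0,-6,0],[0,0,-6,0],[0,0,-6,0],[0,0,-6,0]]]' && python3 -m inch '[[[0,0,-6,0],[0,0,-6,0],[0,0,-6,0],[0,0,-6,0],[0,0,-6,0]]]' && python3 -m inch '[[[0,0,-6,0],[0,0,-6,0],[0,0,-5,0],[0,0,-4,0],[0,0,-3,0]]]' && python3 -m inch '[[[0,0,-1,0],[0,0,0,0],[0,0,0,0],[0,0,0,0],[0,0,0,0]]]' && python3 -m inch '[[[0,0,0,0],[0,0,0,0],[0,0,0,0],[0,0,0,0],[0,0,0,0]]]'
python3 - <<'E'
from h import *
S,d,Q=snap('scene'); W,d,P=snap('wrist'); print(state()['tcp_pos'],state()['wrist_force'])
cv2.imwrite('pics/c5.png',np.hstack([cv2.resize(W,(400,384)),cv2.resize(S[140:340,130:340],(400,384))]))
for n,p in (('scene',Q),('wrist',P)):
    q=p.reshape(-1,3); rr=np.hypot(q[:,0]-.431,q[:,1]-.1745)
    for a,b,lo,hi in ((.055,.07,.19,.24),(.088,.105,.12,.15)):
        r=q[(rr>a)&(rr<b)&(q[:,2]>lo)&(q[:,2]<hi)]
        if len(r)>20:
            A=np.c_[r[:,:2]-[.431,.1745],np.ones(len(r))]; print(n,len(r),np.percentile(r[:,2],[5,50,98]),'plane',np.linalg.lstsq(A,r[:,2],rcond=None)[0])
E
```

```text
clock: 12.43
tcp_pos: [0.4313, 0.1746, 0.1882]
orientation: [-0.0, 0.987, 0.163, 0.0]
wrist_force: [-0.2, -0.2, -6.8]
opening: 0.136
finger_force: 60.0
clock: 12.85
tcp_pos: [0.4312, 0.1746, 0.218]
orientation: [-0.0, 0.987, 0.163, -0.0]
wrist_force: [0.2, -0.7, -6.3]
opening: 0.14
finger_force: 60.0
clock: 13.27
tcp_pos: [0.4313, 0.1746, 0.2419]
orientation: [-0.0, 0.987, 0.163, 0.0]
wrist_force: [-0.2, 0.9, -6.2]
opening: 0.139
finger_force: 60.0
clock: 13.68
tcp_pos: [0.4312, 0.1746, 0.2422]
orientation: [0.0, 0.987, 0.163, -0.0]
wrist_force: [-0.3, 0.6, -6.9]
opening: 0.139
finger_force: 60.0
clock: 14.1
tcp_pos: [0.4313, 0.1746, 0.2424]
orientation: [0.0, 0.987, 0.163, -0.0]
wrist_force: [-0.4, 0.0, -7.8]
opening: 0.134
finger_force: 60.0
[0.43127556 0.17458491 0.2424621 ] [-0.18286047  0.08148317 -7.37875119]
scene 556 [0.20649971 0.21600396 0.221732  ] plane [-0.0254014   0.04188044  0.21528299]
scene 545 [0.12483218 0.1324035  0.13630885] plane [-0.01061094  0.01475328  0.13119215]
wrist 5032 [0.20687825 0.21395876 0.21891392] plane [0.01710737 0.0120668  0.21335288]
wrist 2250 [0.12470536 0.13086226 0.13330038] plane [0.00275154 0.00607844 0.12965244]
```

View pics/c5.png

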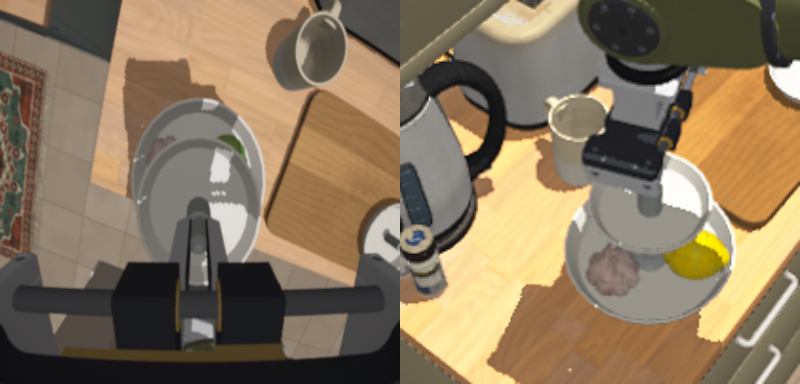

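The stand hangs level with its foot about 0.1 m up, the top dish seated, the fruit aboard, and the mug and narrow dish undisturbed.

```bash
python3 -c "
from cell import *
print(finish_job())"
```

```text
the job is handed in; nothing more can be done
None
```

I slid the wide-hub dish down the pole until it sat flush on the collar. The stand is now held level by its pole end, about 10 cm up with all its fruit, and the job is handed in; no verdict came back.

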